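# Spring-loaded battery cell into the bench holder

## Task

Take the charged battery cell out of the charger cradle and fit it in the spring-loaded battery holder: press its flat end against the spring plate, then bring its button end down past the retaining lip, so that the cell lies level in the saddles with the button held under the lip by the spring. Feel your way: do not ram the spring onto its stop or force the cell down on the lip, and leave the brush, the spanner and the nut where they are.

Things in the scene. Friction and masses are not known exactly. Their poses are not given: they have to be found in the camera images.
- cell_center (a point): Centre of the battery cell: a grey cylinder 26 mm in diameter and 70 mm long, about 120 g, lying level in the charger with its middle free on both sides. Its own x axis runs along the cylinder towards the button end, where a steel button (10 mm in diameter, 6 mm long) stands out from the end face, its tip 41 mm from this point; the flat end is 35 mm from this point on the -x side.
- charger: Charger cradle, grey base 108 x 60 x 8 mm with two V saddles (12 mm long, at x = -26 and +26 mm) and an end post, 34 mm high, beyond each end of the cell. Origin at the centre of its underside on the bench, z up, x along the cell. The cell's axis lies 36 mm above the origin.
- holder: Battery holder fixed to the bench: aluminium rail 160 x 74 x 8 mm with a black carriage clamped on it. Origin on the bench below the seat, z up, x from the spring end to the lip end. The carriage (saddles, plate, lip) stands anywhere within 16 mm either way of mid-rail along x and NO pose here shows it: find it by touch or sight. Over 30 N between cell and holder harms them.
- holder_seat (a point): Centre of the seated cell for a carriage at mid-rail (true one up to 16 mm off along x), 42 mm above the bench, holder axes. Two V saddles, 8 mm long, at x = -27 and +27 mm from here, open between them for fingers, which stand some 8 mm nearer the spring while the cell is pressed in; floor there 14 mm above the bench.
- holder_plate (a point): Centre line of the free face of the steel spring plate at seat height, carriage at mid-rail (true one up to 16 mm off along x): 31 mm from the seat on its -x side. Plate 28 mm wide, from 22 to 76 mm above the bench. Coil spring and a black housing, 66 mm high, behind it.
- holder_lip (a point): Inner edge, underside, of the steel retaining lip, carriage at mid-rail (true one up to 16 mm off along x): 36 mm from the seat on its +x side, 49 mm above the bench. The lip is 18 mm wide and overhangs 5 mm; cheek behind it, 20 mm wide, top 57 mm above the bench. Seated, the button tip rests on the cheek under the lip.
- spring_plate (a joint): How far the spring plate is pressed in towards -x of the holder, in m: 0 = free. The spring pushes back with 1 N per mm (0 N when free) and meets a hard stop at 0.013; it is damped (0.1 N more per mm/s). The seated cell leaves it at about 0.004; the button passes the lip only when the level cell holds it in beyond 0.009.
- brush: Wooden wire brush, 22 x 210 x 26 mm, a bystander; origin at the centre of its underside.
- spanner: Small open-ended spanner, 27 x 164 x 7 mm, a bystander; origin at the centre of its underside.
- nut: Union nut, 24 x 27 x 20 mm, a bystander; origin at the centre of its underside.
Not all that is in view belongs to the job. What is shaped like the part that bears cell_center but turquoise is not meant.

How it is judged (in metres and radians):
On the way, in this order (a step that is already met when the one before it is completed fails the run):
1. the cell is lifted out of the charger (height (world z) of cell_center above 0.06 m), for 0.1 s.
2. the cell presses the spring plate in by more than 8 mm (value of joint spring_plate above 0.008 m and contact force between cell and holder above 3 N), for 0.1 s.
At the end, for the whole second after the job is handed in: The cell lies in the holder's saddles, its centre 39 to 45 mm above the bench and within 4 mm of the holder's middle line, parallel to the holder's x within 0.07 rad, at rest, with the spring plate held in by 2 to 6.5 mm (so the button is home under the lip) (z of cell_center in the frame of holder between 0.039 and 0.045 m and y of cell_center in the frame of holder between -0.004 and 0.004 m and angle between the x axis of cell_center and the x axis of holder, either way round below 0.07 rad and value of joint spring_plate between 0.002 and 0.0065 m and linear speed of cell below 0.02 m/s); the robot touches nothing.
It fails at once if cell and holder pressed together with more than 30 N (contact force between cell and holder above 30 N).
It fails at once if the brush is moved by more than 20 mm (distance of brush from where it was at the start of the episode above 0.02 m).
It fails at once if the spanner is moved by more than 20 mm (distance of spanner from where it was at the start of the episode above 0.02 m).
It fails at once if the nut is moved by more than 20 mm (distance of nut from where it was at the start of the episode above 0.02 m).
It also fails if it takes over 48 s, if anything falls off the work surface, if the arm or the gripper's body presses on something with over 40 N, if the wrist force passes 120 N, or if a joint passes its speed limit or range.

## Robot

A 6-joint arm with a two-finger parallel gripper is mounted at the origin on a cart in front of the work surface, level with it; the furniture and walls round the work are solid. World frame = base frame: x ahead of the robot, y to its left, z up, the work surface at z = 0. Lengths are in m, angles in degrees, forces in N, time in s.
With the tool pointing down it reaches from about 0.4 to 0.825 m from the base axis. Payload 7 kg.
Tool frame: the origin (TCP) lies midway between the tips of the shut fingers; the grasp point (between the pads) lies 19 mm behind it; z points along the fingers, y is the line along which they close (so a half turn about z gives the same grasp; the last joint's range is limited). The gripper opens to 88 mm and grips with 3 to 60 N. Pads are 19 mm wide; open, the fingers measure 130 mm over their backs; the gripper's body (78 mm by 193 mm) begins 47 mm behind the grasp point.
Start: joints at [91.851, 20.546, 0.682, 0, -70.136, -16.507], TCP at [0.171, 0.653, 0.227] pointing down, gripper open.
Joint ranges: [-176.03, 176.03], [-82.01, 121.73], [-58.28, 71.71], [-173.87, 95.51], [-174.79, -0.11], [-173.66, 173.66]. Speed limits (degrees/s): [136.94, 136.94, 172.46, 180, 180, 180].

## Interface

Orientations are given as [roll, pitch, yaw] about the fixed x, y, z axes, in that order (R = Rz(yaw) Ry(pitch) Rx(roll)).
In Python, from plant import telemetry, viewer, workorder gives the robot as it stands. The module is installed in compiled form; this text tells all that it offers.
- The arm moves only by the tool carry_out, never from a script. Its argument "rows" is a list of rows, each a list of 6 numbers: the shift along the tool's x, y, z in m, then the turn, a rotation vector about the tool's x, y, z in rad. In form: [[tx, ty, tz, ax, ay, az], ...]. A call has 1 to 8 rows; each row is the pose to reach, as a shift and turn from the pose commanded when the call began, along the tool's axes at that moment; what a row does not reach only later rows make up. A row lasts 1/8 s, in which the tool goes at most 62.5 mm and 10.7 degrees, less where a joint would pass 70% of its speed; a pose out of reach is approached as far as the arm can. A call with a gripper value outside its range is refused whole. "grip" is the gripper's target within -1 to 1 (fully open at 1, half-way at 0, shut at -1), set as the call begins (left out, the last holds). The fingers move at their own pace and stop on an object; the grip force is fixed at half the most. Time passes only in rows, so rows that repeat a pose let the fingers close. It gives the time, the measured TCP pose, the force, the opening and the grip force at its end, in the units of the state.
- telemetry.get_obs(): the state, without advancing time (a new reading comes with each control period).
- viewer.snapshot(name): name is "scene" or "top"; returns the picture (480x640x3 uint8, red, green, blue); there is no depth.
- viewer.camera_info(name): a dict with "intrinsics" (3x3 intrinsics, pixels), "k1" (the pictures are not rectified: a ray, as slopes to the right and down, at radius r is drawn at 1 + k1 r^2 times it, then the intrinsics apply), "extrinsics" (4x4, takes a point from camera to world coordinates). Camera axes: x right, y down, z forward; pixel columns grow to the right and rows downward; lengths in m; the calibration is good to about 2 mm. A picture is of the moment at which its call begins. camera_info takes no time and is no camera call.
- workorder.close_job(): hands the job in; it is judged then, once.
The state is a dict: "clock": time; "joint_pos": joint angles; "qvel": joint speeds; "tau": joint torques, N m; "tool_pos": TCP position; "orientation": TCP orientation; "force": force on the tool from outside, world axes, zero at the start; "moment": the same for the moment, N m; "opening": finger opening in m; "gripper_force": force on a finger pad.
Only numpy, scipy, OpenCV 4.12 (cv2) and the standard library are available. Lean on these libraries where they do the work, as an engineer would, in place of code of your own. Each camera call takes 0.05 s, during which the arm holds its last target. There are 200 camera calls.

## Working session

There is one attempt and no reset: what is moved stays moved. The work goes in short steps, Python scripts to look and compute and a tool call to move; the robot and the scene stay as the last step left them, time stands still between calls to the robot, and variables do not carry over. Pictures are saved under pics/ and viewed, at most 10 in all, crops included, and the job is handed in when it is done.

Besides the shell and the picture viewer there is one more tool, called after "Request:" as name(argument=value, ...) on one line, values as JSON. carry_out: Moves the arm, as the interface text tells. Its arguments: {"type":"object","properties":{"rows":{"type":"array"},"grip":{"type":"number"}},"required":["rows"]}

```bash
mkdir -p pics; python3 - <<'E'
from plant import telemetry, viewer
import cv2,numpy as np
np.set_printoptions(precision=4,suppress=True)
print(telemetry.get_obs())
for n in("scene","top"):
    cv2.imwrite(f"pics/{n}0.png",viewer.snapshot(n)[:,:,::-1]); i=viewer.camera_info(n)
    print(n,i)
E
```

```text
{'clock': 0.0, 'joint_pos': array([ 91.8485,  20.5908,   0.6343,  -0.0211, -70.1372, -16.5074]), 'qvel': array([ 0.0808, -0.1342,  0.0322,  0.0453, -0.0268,  0.0943]), 'tau': array([ -0.0008, -58.2711,  29.3055,   6.9973,   0.007 ,  -0.0002]), 'tool_pos': array([0.1707, 0.6525, 0.2256]), 'orientation': array([179.9045,  -0.0077, -14.666 ]), 'force': array([0.1227, 0.5457, 0.6871]), 'moment': array([ 0.0137, -0.0038,  0.0379]), 'gripper_force': 0.0, 'opening': 0.08762049095594096}
scene {'intrinsics': array([[497.3788,   0.    , 327.069 ],
       [  0.    , 497.3788, 246.898 ],
       [  0.    ,   0.    ,   1.    ]]), 'k1': 0.03934616538417122, 'extrinsics': array([[ 0.7324, -0.485 ,  0.4778,  0.1351],
       [-0.6808, -0.5211,  0.5147, -0.4458],
       [-0.0007, -0.7023, -0.7119,  0.6826],
       [ 0.    ,  0.    ,  0.    ,  1.    ]])}
top {'intrinsics': array([[504.3756,   0.    , 317.776 ],
       [  0.    , 504.3756, 239.5492],
       [  0.    ,   0.    ,   1.    ]]), 'k1': 0.01817302616894573, 'extrinsics': array([[ 0.0071, -0.9958,  0.0911,  0.4719],
       [-1.    , -0.0074, -0.0033, -0.0303],
       [ 0.004 , -0.0911, -0.9958,  0.8922],
       [ 0.    ,  0.    ,  0.    ,  1.    ]])}
```

View pics/scene0.png

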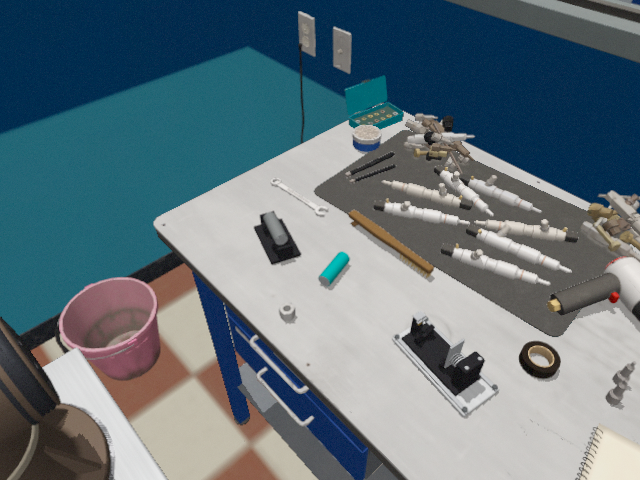

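View pics/top0.png

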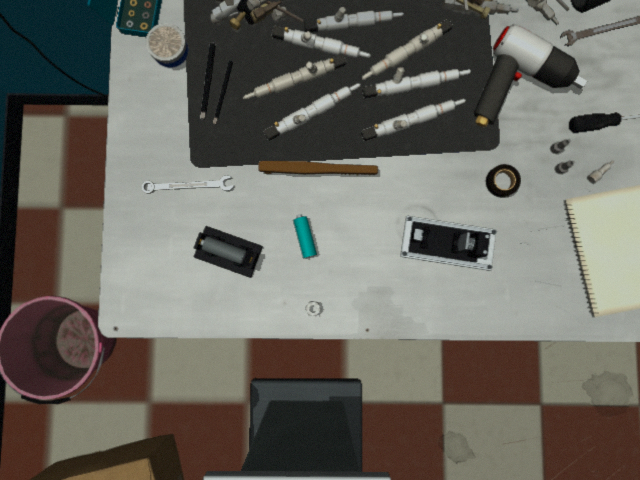

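```bash
python3 - <<'E'
import cv2,numpy as np
s=cv2.imread('pics/scene0.png');t=cv2.imread('pics/top0.png')
def c(im,x,y,w,h): return cv2.resize(im[y:y+h,x:x+w],(400,300),interpolation=cv2.INTER_CUBIC)
m=np.vstack([np.hstack([c(t,188,220,80,60),c(t,396,205,108,81)]),np.hstack([c(s,240,200,80,60),c(s,384,308,120,90)])])
cv2.imwrite('pics/m0.png',m)
E
```

```text
(no output)
```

View pics/m0.png

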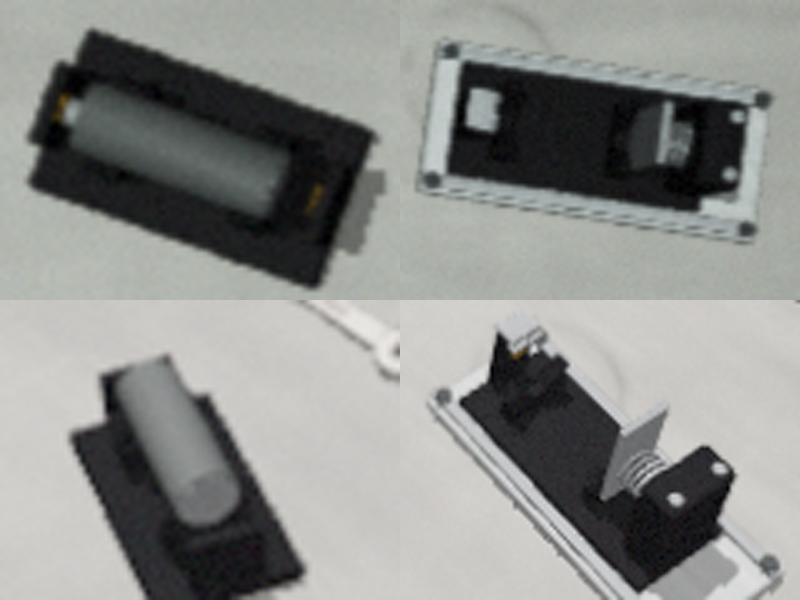

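```bash
cat > h.py <<'E'
import numpy as np, cv2
from plant import telemetry, viewer
from scipy.spatial.transform import Rotation as R
np.set_printoptions(precision=4,suppress=True)
def ray(n,px):
    i=viewer.camera_info(n);K=i["intrinsics"];T=i["extrinsics"]
    d=(np.array(px,float)-K[:2,2])/K[[0,1],[0,1]]; u=d.copy()
    for _ in range(20): u=d/(1+i["k1"]*(u@u))
    return T[:3,3],T[:3,:3]@np.r_[u,1]
def onz(n,px,z):
    o,d=ray(n,px); return o+d*(z-o[2])/d[2]
def proj(n,p):
    i=viewer.camera_info(n);K=i["intrinsics"];T=i["extrinsics"]
    c=T[:3,:3].T@(np.array(p)-T[:3,3]);u=c[:2]/c[2];u=u*(1+i["k1"]*(u@u));return u*K[[0,1],[0,1]]+K[:2,2]
def go(p,rpy):
    "shift and rotvec in the present tool frame to reach world pose"
    o=telemetry.get_obs();A=R.from_euler('xyz',o["orientation"],degrees=True)
    B=R.from_euler('xyz',rpy,degrees=True)
    return A.inv().apply(np.array(p)-o["tool_pos"]),(A.inv()*B).as_rotvec()
E
python3 - <<'E'
from h import *
top=lambda s,x0,y0,ox,P:[(ox[0]+(x-x0)/s,ox[1]+(y-y0)/s) for x,y in P]
ch=[onz("top",p,.008) for p in top(5,0,0,(187.6,219.6),[(90,30),(375,130),(322,288),(32,185)])]
print("charger base",np.array(ch),np.mean(ch,0))
ce=[onz("top",p,.036) for p in top(5,0,0,(187.6,219.6),[(78,118),(280,182)])]
print("cell",np.array(ce),np.mean(ce,0),np.linalg.norm(ce[0]-ce[1]),np.degrees(np.arctan2(*(ce[0]-ce[1])[1::-1])))
sc=top(400/108,400,0,(395.6,204.6),[(450,48),(762,100),(748,229),(432,180)])
h=np.array([onz("top",p,.009) for p in sc]);print("screws",h,h.mean(0))
d=h[0]+h[3]-h[1]-h[2];print("ang",np.degrees(np.arctan2(d[1],d[0])))
s2=np.array([onz("scene",p,.009) for p in top(400/120,400,300,(383.6,307.6),[(443,397),(770,565)])]);print("scene",s2,s2.mean(0))
a=np.arctan2(d[1],d[0]);ax=np.r_[np.cos(a),np.sin(a),0];c=h.mean(0)
lip=onz("top",top(400/108,400,0,(395.6,204.6),[(502,109)])[0],.055);pl=onz("top",top(400/108,400,0,(395.6,204.6),[(661,133)])[0],.070)
pl2=[onz("scene",p,.076) for p in top(400/120,400,300,(383.6,307.6),[(626,436),(664,405)])]
print("lip",lip,(lip-c)@ax,"plate",pl,(pl-c)@ax,"plate scene",pl2,[(q-c)@ax for q in pl2])
p=np.mean(ce,0);print("go cell",go([p[0],p[1],.15],[180,0,np.degrees(np.arctan2(*(ce[0]-ce[1])[1::-1]))-180]))
E
```

```text
charger base [[0.576  0.1645 0.008 ]
 [0.5414 0.0636 0.008 ]
 [0.4859 0.0811 0.008 ]
 [0.5212 0.1833 0.008 ]] [0.5312 0.1231 0.008 ]
cell [[0.5426 0.1616 0.036 ]
 [0.5213 0.0925 0.036 ]] [0.5319 0.1271 0.036 ] 0.07224833304122799 72.85245466595022
screws [[ 0.5929 -0.1943  0.009 ]
 [ 0.5691 -0.3421  0.009 ]
 [ 0.5078 -0.334   0.009 ]
 [ 0.5298 -0.1851  0.009 ]] [ 0.5499 -0.2639  0.009 ]
ang 81.20907786428816
scene [[ 0.5307 -0.1839  0.009 ]
 [ 0.5703 -0.341   0.009 ]] [ 0.5505 -0.2624  0.009 ]
lip [ 0.5591 -0.2089  0.055 ] 0.05575299434171385 plate [ 0.5474 -0.2757  0.07  ] -0.01208573700261188 plate scene [array([ 0.5336, -0.2759,  0.076 ]), array([ 0.5584, -0.2774,  0.076 ])] [np.float64(-0.014383227758721645), np.float64(-0.012113972893742102)]
go cell (array([0.4825, 0.4168, 0.0764]), array([ 0.0011, -0.0013,  1.6141]))
```

Request:
carry_out(rows=[[0.06, 0.05, 0, 0, 0, 0.18], [0.12, 0.1, 0.01, 0, 0, 0.36], [0.18, 0.15, 0.02, 0, 0, 0.54], [0.24, 0.2, 0.03, 0, 0, 0.72], [0.3, 0.25, 0.04, 0, 0, 0.9], [0.36, 0.3, 0.05, 0, 0, 1.08], [0.42, 0.35, 0.06, 0, 0, 1.26], [0.48, 0.417, 0.07, 0, 0, 1.44]], grip=1)

```text
clock: 1.1
tool_pos: [0.457, 0.2448, 0.1731]
orientation: [-180.0, -0.0, -97.5]
force: [1.3, 0.5, -0.8]
opening: 0.0878
gripper_force: 0.0
```

```bash
python3 - <<'E'
from h import *
print(telemetry.get_obs())
print(go([.5315,.1255,.10],[180,0,-107.3]))
E
```

```text
{'clock': 1.1, 'joint_pos': array([ 49.8928,   8.2953, -23.3143,   0.0018, -58.3904, -57.3767]), 'qvel': array([-54.8947,   3.5713,  -4.3221,   0.0512,   7.9705, -27.4126]), 'tau': array([  6.1522, -40.444 ,  25.6611,   6.0488,  -0.4445,   0.7682]), 'tool_pos': array([0.457 , 0.2448, 0.1731]), 'orientation': array([-179.9987,   -0.0008,  -97.4829]), 'force': array([ 1.2742,  0.4734, -0.7727]), 'moment': array([ 0.2085, -0.1751, -0.0198]), 'gripper_force': 0.0, 'opening': 0.08775515451970606}
(array([ 0.1086, -0.0894,  0.0731]), array([-0.    , -0.    ,  0.1713]))
```

Request:
carry_out(rows=[[0.05, -0.04, 0.02, 0, 0, 0.08], [0.1, -0.08, 0.05, 0, 0, 0.15], [0.108, -0.089, 0.07, 0, 0, 0.15], [0.108, -0.089, 0.07, 0, 0, 0.15], [0.108, -0.089, 0.07, 0, 0, 0.15]])

```text
clock: 1.72
tool_pos: [0.5311, 0.1285, 0.1036]
orientation: [-180.0, -0.0, -105.8]
force: [-0.1, 0.7, -0.0]
opening: 0.0877
gripper_force: 0.0
```

```bash
python3 - <<'E'
from h import *
print(telemetry.get_obs())
print(go([.5315,.1255,.017],[180,0,-107.3]))
cv2.imwrite('pics/a1.png',viewer.snapshot("scene")[130:310,200:440,::-1].repeat(3,0).repeat(3,1))
E
```

```text
{'clock': 1.725, 'joint_pos': array([ 34.1576,  15.0832, -24.929 ,   0.0107, -49.9947, -49.9256]), 'qvel': array([ 1.0795, -1.0289,  0.4633, -0.0289,  0.1059,  0.0578]), 'tau': array([ -0.8032, -44.0538,  23.2887,   5.5785,  -0.0469,   0.0196]), 'tool_pos': array([0.5311, 0.1285, 0.1036]), 'orientation': array([-179.9982,   -0.0105, -105.7611]), 'force': array([-0.0749,  0.6947, -0.0016]), 'moment': array([ 0.0919, -0.0872,  0.0321]), 'gripper_force': 0.0, 'opening': 0.08774248803924481}
(array([ 0.0027, -0.0012,  0.0866]), array([-0.    , -0.0002,  0.0269]))
```

View pics/a1.png

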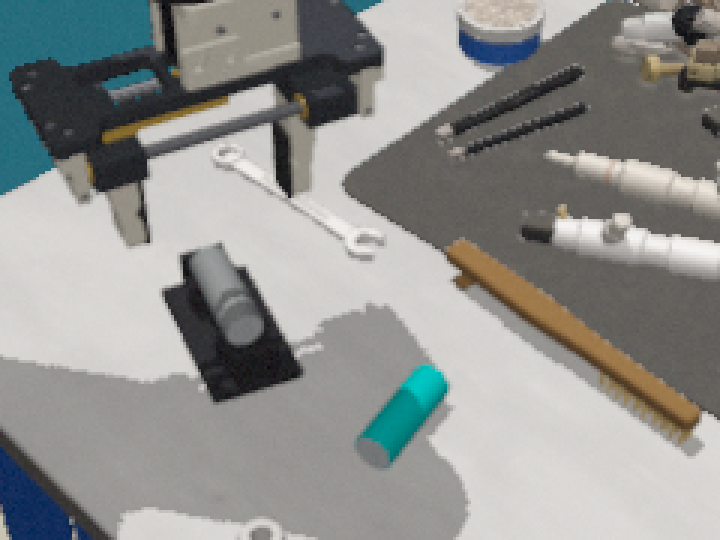

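Request:
carry_out(rows=[[0.003, -0.001, 0.03, 0, 0, 0.027], [0.003, -0.001, 0.05, 0, 0, 0.027], [0.003, -0.001, 0.07, 0, 0, 0.027], [0.003, -0.001, 0.08, 0, 0, 0.027], [0.003, -0.001, 0.086, 0, 0, 0.027], [0.003, -0.001, 0.086, 0, 0, 0.027]])

```text
clock: 2.52
tool_pos: [0.5313, 0.1255, 0.0177]
orientation: [-180.0, 0.0, -107.3]
force: [-1.0, -0.2, -0.4]
opening: 0.0876
gripper_force: 0.0
```

Request:
carry_out(rows=[[0, 0, 0, 0, 0, 0], [0, 0, 0, 0, 0, 0], [0, 0, 0, 0, 0, 0], [0, 0, 0, 0, 0, 0], [0, 0, 0, 0, 0, 0], [0, 0, 0, 0, 0, 0], [0, 0, 0, 0, 0, 0], [0, 0, 0, 0, 0, 0]], grip=-1)

```text
clock: 3.52
tool_pos: [0.5313, 0.1251, 0.0175]
orientation: [-180.0, 0.0, -107.3]
force: [1.0, -0.6, -0.2]
opening: 0.025
gripper_force: 29.8
```

Request:
carry_out(rows=[[0, 0, -0.01, 0, 0, 0], [0, 0, -0.025, 0, 0, 0], [0, 0, -0.045, 0, 0, 0], [0, 0, -0.065, 0, 0, 0], [0, 0, -0.085, 0, 0, 0], [0, 0, -0.1, 0, 0, 0], [0, 0, -0.1, 0, 0, 0], [0, 0, -0.1, 0, 0, 0]])

```text
clock: 4.53
tool_pos: [0.5307, 0.125, 0.1169]
orientation: [180.0, -0.0, -107.3]
force: [-0.6, 0.0, -1.6]
opening: 0.0253
gripper_force: 29.8
```

```bash
python3 - <<'E'
from h import *
o=telemetry.get_obs();print(o["tool_pos"],o["force"],o["moment"],o["opening"])
a=np.radians(81.2);ax=np.r_[np.cos(a),np.sin(a)];s=np.r_[.5502,-.2632]+.016*ax
p=s+.008*ax;print("seat",s,"approach",p)
print(go([*p,.12],[180,0,81.2-180]))
a=viewer.snapshot("scene")[130:310,200:440,::-1]
cv2.imwrite('pics/a2.png',a.repeat(3,0).repeat(3,1))
E
```

```text
[0.5307 0.125  0.1169] [-0.6448  0.0092 -1.5725] [ 0.1506  0.0222 -0.0159] 0.025309965801518553
seat [ 0.5526 -0.2474] approach [ 0.5539 -0.2395]
(array([ 0.3411, -0.1306, -0.003 ]), array([ 0.0007, -0.0003, -0.1486]))
```

View pics/a2.png

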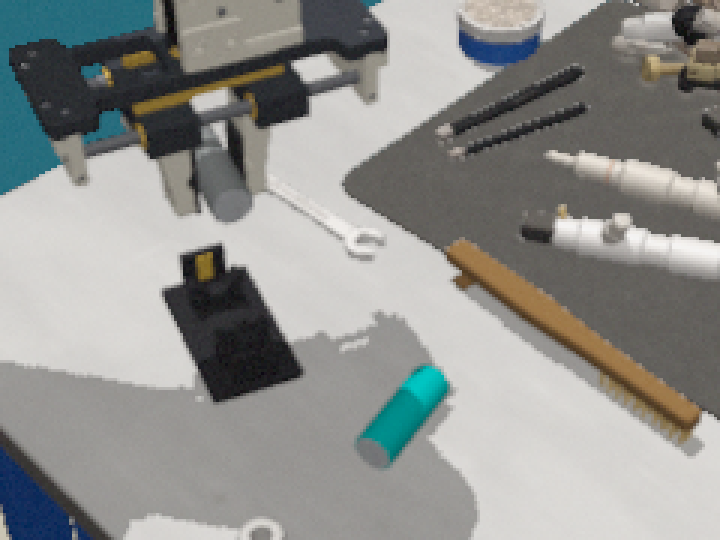

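Request:
carry_out(rows=[[-0.01, 0, 0, 0, 0, 0], [0.04, -0.02, 0, 0, 0, -0.02], [0.09, -0.04, 0, 0, 0, -0.05], [0.14, -0.06, 0, 0, 0, -0.07], [0.19, -0.08, 0, 0, 0, -0.09], [0.24, -0.1, 0, 0, 0, -0.11], [0.29, -0.12, 0, 0, 0, -0.13], [0.32, -0.128, 0, 0, 0, -0.149]])

```text
clock: 5.58
tool_pos: [0.5585, -0.2205, 0.1165]
orientation: [179.9, -0.0, -98.8]
force: [-0.3, 0.8, -1.1]
opening: 0.0253
gripper_force: 29.8
```

Request:
carry_out(rows=[[0, 0, 0, 0, 0, 0], [0, 0, 0, 0, 0, 0]])

```text
clock: 5.82
tool_pos: [0.5582, -0.218, 0.1167]
orientation: [179.9, 0.0, -98.8]
force: [-0.5, 0.1, -2.0]
opening: 0.0252
gripper_force: 29.8
```

```bash
python3 - <<'E'
from h import *
o=telemetry.get_obs();print(o["tool_pos"],o["force"],o["moment"],o["opening"])
a=np.radians(81.2);ax=np.r_[np.cos(a),np.sin(a)];s=np.r_[.5502,-.2632]+.016*ax
p=s+.014*ax;print("seat",s,"approach",p)
print(go([*p,.0545],[180,0,81.2-180]))
a=viewer.snapshot("top")[180:300,380:540,::-1].repeat(4,0).repeat(4,1)
b=viewer.snapshot("scene")[260:420,370:530,::-1].repeat(3,0).repeat(3,1)
cv2.imwrite('pics/a3.png',np.hstack([a[:,160:480],b]))
E
```

```text
[ 0.5582 -0.218   0.1167] [-0.522   0.1083 -2.0179] [ 0.1578 -0.0879 -0.0071] 0.025247573582118366
seat [ 0.5526 -0.2474] approach [ 0.5548 -0.2336]
(array([0.0159, 0.0009, 0.0622]), array([0.001 , 0.    , 0.0001]))
```

View pics/a3.png

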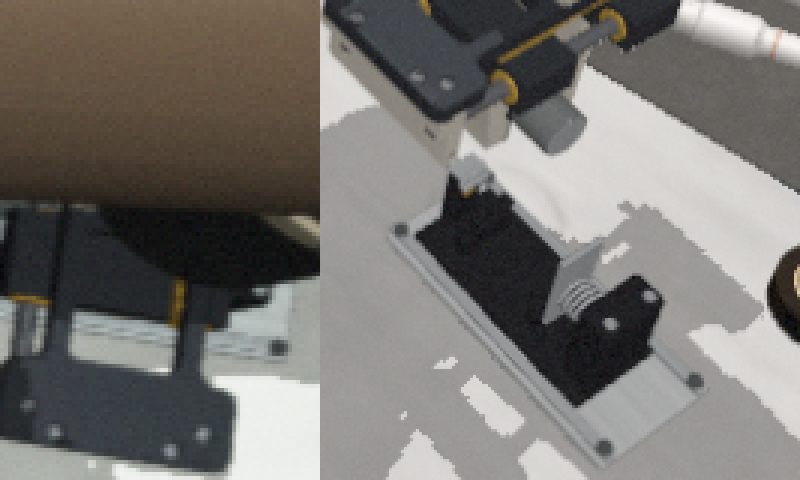

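```bash
python3 - <<'E'
from h import *
a=np.radians(81.2);ax=np.r_[np.cos(a),np.sin(a),0]
c=np.r_[.5582,-.218,.1352]
for k in(-.035,-.03,-.04): print(k,(proj("scene",c+k*ax)-[370,260])*3+[320,0])
print("z+-", (proj("scene",c-.035*ax+[0,0,.003])-[370,260])*3+[320,0])
# lip inner edge & plate top with carriage offsets, in picture
for off in(.012,.014,.016):
  s=np.r_[.5502,-.2632,0]+off*ax; n=np.r_[-ax[1],ax[0],0]
  print(off,[(proj("scene",s-.031*ax+k*.014*n+[0,0,.076])-[370,260])*3+[320,0] for k in(-1,1)])
E
```

```text
-0.035 [571.1755 137.112 ]
-0.03 [563.4559 129.9707]
-0.04 [578.9643 144.3167]
z+- [572.3494 133.066 ]
0.012 [array([613.4195, 242.6377]), array([570.7651, 270.6345])]
0.014 [array([610.3708, 239.7078]), array([567.7437, 267.6124])]
0.016 [array([607.3326, 236.7879]), array([564.7329, 264.6008])]
```

Request:
carry_out(rows=[[0.005, 0.001, 0.015, 0, 0, 0], [0.012, 0.001, 0.03, 0, 0, 0], [0.016, 0.001, 0.045, 0, 0, 0], [0.016, 0.001, 0.055, 0, 0, 0], [0.016, 0.001, 0.0615, 0, 0, 0], [0.016, 0.001, 0.0615, 0, 0, 0]])

```text
clock: 6.68
tool_pos: [0.5546, -0.2341, 0.0554]
orientation: [180.0, -0.0, -98.8]
force: [0.2, -0.0, -1.1]
opening: 0.0253
gripper_force: 29.8
```

Request:
carry_out(rows=[[0.002, 0, 0, 0, 0, 0], [0.004, 0, 0, 0, 0, 0], [0.006, 0, 0, 0, 0, 0], [0.006, 0, 0, 0, 0, 0], [0.006, 0, 0, 0, 0, 0]])

```text
clock: 7.3
tool_pos: [0.5539, -0.2401, 0.056]
orientation: [-180.0, 0.0, -98.8]
force: [-0.2, -0.2, -1.5]
opening: 0.0253
gripper_force: 29.8
```

Request:
carry_out(rows=[[0.001, 0, 0.001, 0, 0, 0], [0.002, 0, 0.001, 0, 0, 0], [0.003, 0, 0.001, 0, 0, 0], [0.003, 0, 0.001, 0, 0, 0]])

```text
clock: 7.8
tool_pos: [0.5534, -0.2429, 0.0549]
orientation: [-180.0, 0.0, -98.8]
force: [0.3, 2.3, -0.9]
opening: 0.0251
gripper_force: 29.8
```

Request:
carry_out(rows=[[0.001, 0, 0, 0, 0, 0], [0.002, 0, 0, 0, 0, 0], [0.003, 0, 0, 0, 0, 0], [0.003, 0, 0, 0, 0, 0]])

```text
clock: 8.3
tool_pos: [0.553, -0.2458, 0.0549]
orientation: [-180.0, 0.0, -98.8]
force: [-0.3, 4.4, -1.1]
opening: 0.0249
gripper_force: 29.8
```

Request:
carry_out(rows=[[0.001, 0, 0, 0, 0, 0], [0.002, 0, 0, 0, 0, 0], [0.003, 0, 0, 0, 0, 0], [0.003, 0, 0, 0, 0, 0]])

```text
clock: 8.8
tool_pos: [0.5526, -0.2484, 0.0548]
orientation: [-180.0, 0.0, -98.8]
force: [1.1, 7.2, -0.4]
opening: 0.025
gripper_force: 29.7
```

Request:
carry_out(rows=[[0.001, 0, 0, 0, 0, 0], [0.002, 0, 0, 0, 0, 0], [0.003, 0, 0, 0, 0, 0], [0.004, 0, 0, 0, 0, 0], [0.004, 0, 0, 0, 0, 0]])

```text
clock: 9.43
tool_pos: [0.552, -0.2518, 0.0548]
orientation: [-180.0, 0.1, -98.8]
force: [1.7, 10.2, -0.6]
opening: 0.0257
gripper_force: 29.7
```

```bash
python3 - <<'E'
from h import *
o=telemetry.get_obs();print(o["tool_pos"],o["force"],o["moment"],o["opening"])
b=viewer.snapshot("scene")[260:410,380:530,::-1]
cv2.imwrite('pics/a4.png',b.repeat(4,0).repeat(4,1))
E
```

```text
[ 0.552  -0.2518  0.0548] [ 1.7289 10.1685 -0.6167] [ 3.7714 -0.4431  0.0763] 0.02572631228996863
```

View pics/a4.png

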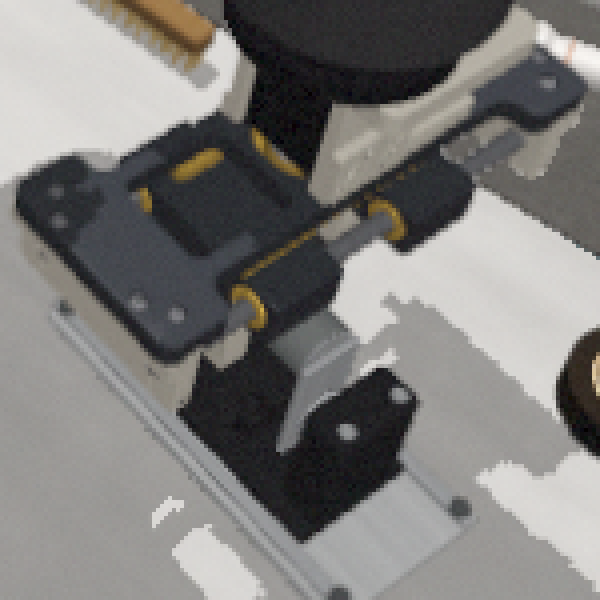

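Request:
carry_out(rows=[[0.0007, 0, 0, 0, 0, 0], [0.0007, 0, 0.002, 0, 0, 0], [0.0007, 0, 0.004, 0, 0, 0], [0.0007, 0, 0.006, 0, 0, 0], [0.0007, 0, 0.008, 0, 0, 0], [0.0007, 0, 0.008, 0, 0, 0]])

```text
clock: 10.22
tool_pos: [0.553, -0.2527, 0.0477]
orientation: [-179.9, 0.0, -98.7]
force: [1.8, 11.4, 4.2]
opening: 0.0255
gripper_force: 29.8
```

Request:
carry_out(rows=[[0, 0, 0.0015, 0, 0, 0], [0, 0, 0.003, 0, 0, 0], [0, 0, 0.0045, 0, 0, 0], [0, 0, 0.006, 0, 0, 0], [0, 0, 0.006, 0, 0, 0]])

```text
clock: 10.85
tool_pos: [0.5533, -0.2527, 0.0418]
orientation: [-179.8, 0.0, -98.7]
force: [1.9, 9.9, 4.4]
opening: 0.0251
gripper_force: 29.8
```

Request:
carry_out(rows=[[0.0007, 0.001, 0, 0, 0, 0], [0.0007, 0.001, 0.0015, 0, 0, 0], [0.0007, 0.001, 0.003, 0, 0, 0], [0.0007, 0.001, 0.0045, 0, 0, 0], [0.0007, 0.001, 0.0045, 0, 0, 0]])

```text
clock: 11.48
tool_pos: [0.5525, -0.2532, 0.0375]
orientation: [-179.8, 0.0, -98.7]
force: [2.0, 12.1, 4.1]
opening: 0.0251
gripper_force: 29.8
```

```bash
python3 - <<'E'
from h import *
o=telemetry.get_obs();print(o["tool_pos"],o["orientation"],o["force"],o["moment"],o["opening"])
b=viewer.snapshot("scene")[300:400,400:500,::-1]
cv2.imwrite('pics/a5.png',cv2.resize(b,None,fx=6,fy=6,interpolation=cv2.INTER_CUBIC))
E
```

```text
[ 0.5525 -0.2532  0.0375] [-179.8122    0.0404  -98.7077] [ 1.9708 12.0706  4.1315] [ 4.0731 -0.9411  0.1484] 0.025062471977456906
```

View pics/a5.png

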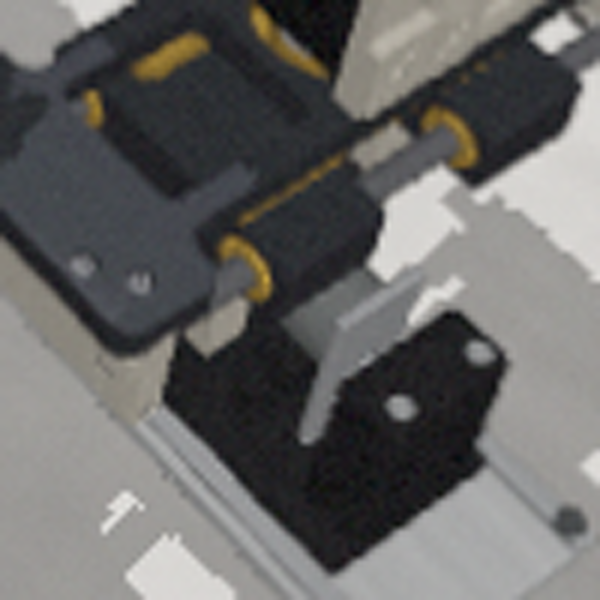

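Request:
carry_out(rows=[[-0.0007, 0, 0.0015, 0, 0, 0], [-0.0007, 0, 0.003, 0, 0, 0], [-0.0007, 0, 0.0045, 0, 0, 0], [-0.0007, 0, 0.006, 0, 0, 0], [-0.0007, 0, 0.006, 0, 0, 0]])

```text
clock: 12.15
tool_pos: [0.5523, -0.2526, 0.0313]
orientation: [-179.8, 0.0, -98.7]
force: [2.2, 12.6, 5.4]
opening: 0.0252
gripper_force: 29.8
```

Request:
carry_out(rows=[[0, 0, 0.001, 0, 0, 0], [0, 0, 0.002, 0, 0, 0], [0, 0, 0.003, 0, 0, 0], [0, 0, 0.004, 0, 0, 0], [0, 0, 0.004, 0, 0, 0]])

```text
clock: 12.78
tool_pos: [0.5522, -0.2526, 0.0273]
orientation: [-179.9, 0.0, -98.7]
force: [0.4, 10.8, 5.3]
opening: 0.0253
gripper_force: 29.8
```

Request:
carry_out(rows=[[0, 0, 0.001, 0, 0, 0], [0, 0, 0.002, 0, 0, 0], [0, 0, 0.002, 0, 0, 0]])

```text
clock: 13.15
tool_pos: [0.5522, -0.2526, 0.0254]
orientation: [-179.9, 0.0, -98.7]
force: [0.3, 11.7, 6.2]
opening: 0.0251
gripper_force: 29.8
```

Request:
carry_out(rows=[[0, 0, 0.001, 0, 0, 0], [0, 0, 0.0015, 0, 0, 0], [0, 0, 0.0015, 0, 0, 0]])

```text
clock: 13.52
tool_pos: [0.5522, -0.2528, 0.0245]
orientation: [-179.8, 0.0, -98.7]
force: [-0.5, 10.4, 10.3]
opening: 0.0251
gripper_force: 29.8
```

Request:
carry_out(rows=[[-0.001, 0, 0, 0, 0, 0], [-0.002, 0, 0, 0, 0, 0], [-0.003, 0, 0, 0, 0, 0], [-0.004, 0, 0, 0, 0, 0], [-0.004, 0, 0, 0, 0, 0]])

```text
clock: 14.15
tool_pos: [0.5524, -0.2497, 0.0243]
orientation: [-179.9, -0.0, -98.7]
force: [-1.3, 4.6, 8.3]
opening: 0.0253
gripper_force: 29.8
```

Request:
carry_out(rows=[[-0.001, 0, 0, 0, 0, 0], [-0.002, 0, 0, 0, 0, 0], [-0.002, 0, 0, 0, 0, 0]])

```text
clock: 14.52
tool_pos: [0.5524, -0.2479, 0.0241]
orientation: [-179.9, -0.0, -98.7]
force: [-0.9, 3.7, 6.6]
opening: 0.0255
gripper_force: 29.8
```

Request:
carry_out(rows=[[-0.001, 0, 0, 0, 0, 0], [-0.002, 0, 0, 0, 0, 0], [-0.002, 0, 0, 0, 0, 0]])

```text
clock: 14.9
tool_pos: [0.5524, -0.246, 0.0238]
orientation: [-179.9, -0.0, -98.7]
force: [-1.4, 2.3, 7.2]
opening: 0.0254
gripper_force: 29.8
```

Request:
carry_out(rows=[[-0.0008, 0, 0, 0, 0, 0], [-0.0008, 0, 0, 0, 0, 0]])

```text
clock: 15.15
tool_pos: [0.5524, -0.2455, 0.0237]
orientation: [-180.0, -0.1, -98.7]
force: [-1.8, -0.1, 5.8]
opening: 0.0255
gripper_force: 29.8
```

```bash
python3 - <<'E'
from h import *
o=telemetry.get_obs();print(o["tool_pos"],o["orientation"],o["force"],o["moment"],o["opening"])
b=viewer.snapshot("scene")[300:400,400:500,::-1]
cv2.imwrite('pics/a6.png',cv2.resize(b,None,fx=6,fy=6,interpolation=cv2.INTER_CUBIC))
E
```

```text
[ 0.5524 -0.2455  0.0237] [-179.9522   -0.0556  -98.7267] [-1.7953 -0.0635  5.7962] [0.1819 0.4448 0.249 ] 0.025493882493087615
```

View pics/a6.png

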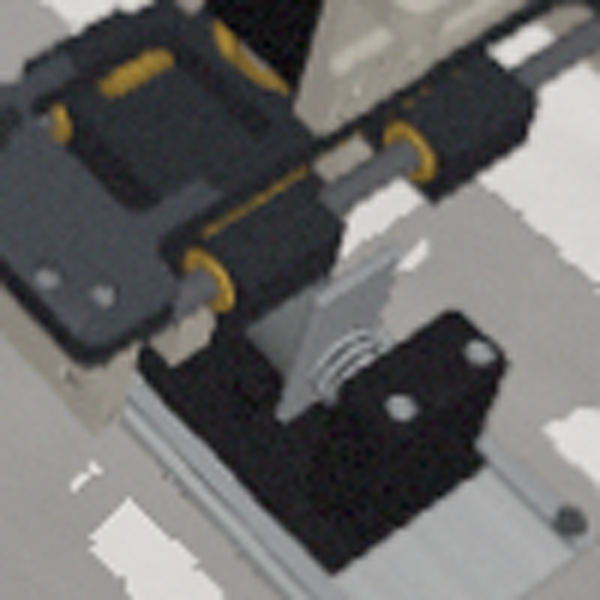

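Request:
carry_out(rows=[[0, 0, -0.0005, 0, 0, 0], [0, 0, -0.0005, 0, 0, 0], [0, 0, -0.0005, 0, 0, 0], [0, 0, -0.0005, 0, 0, 0], [0, 0, -0.0005, 0, 0, 0], [0, 0, -0.0005, 0, 0, 0]], grip=0)

```text
clock: 15.95
tool_pos: [0.5521, -0.2447, 0.0234]
orientation: [180.0, -0.0, -98.8]
force: [0.7, 0.7, -0.7]
opening: 0.0439
gripper_force: 0.0
```

Request:
carry_out(rows=[[0, 0, -0.01, 0, 0, 0], [0, 0, -0.025, 0, 0, 0], [0, 0, -0.05, 0, 0, 0], [0, 0, -0.08, 0, 0, 0], [0, 0, -0.11, 0, 0, 0], [-0.05, 0, -0.14, 0, 0, 0], [-0.1, 0, -0.15, 0, 0, 0], [-0.16, 0, -0.15, 0, 0, 0]])

```text
clock: 16.95
tool_pos: [0.5774, -0.0855, 0.1763]
orientation: [-179.8, 0.1, -98.8]
force: [1.4, -0.0, -0.8]
opening: 0.0439
gripper_force: 0.0
```

Request:
carry_out(rows=[[-0.06, 0, 0, 0, 0, 0], [-0.1, 0, 0, 0, 0, 0], [-0.1, 0, 0, 0, 0, 0], [-0.1, 0, 0, 0, 0, 0]])

```text
clock: 17.45
tool_pos: [0.5917, 0.0123, 0.1743]
orientation: [-180.0, 0.0, -98.7]
force: [0.7, -0.3, -0.2]
opening: 0.044
gripper_force: 0.0
```

```bash
python3 - <<'E'
from h import *
o=telemetry.get_obs();print(o["clock"],o["tool_pos"],o["force"],o["opening"])
a=viewer.snapshot("top")[195:295,390:510,::-1]
b=viewer.snapshot("scene")[305:415,385:505,::-1]
r=lambda i:cv2.resize(i,(400,int(i.shape[0]*400/i.shape[1])),interpolation=cv2.INTER_CUBIC)[:333]
cv2.imwrite('pics/a7.png',np.hstack([r(a),r(b)]))
E
```

```text
17.45 [0.5917 0.0123 0.1743] [ 0.7277 -0.2985 -0.1995] 0.044006554984872784
```

View pics/a7.png

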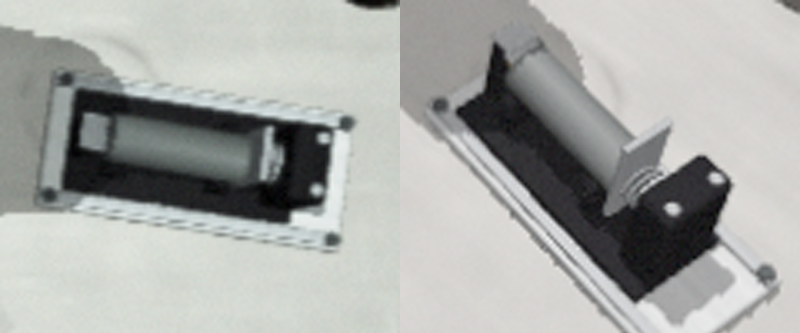

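```bash
python3 - <<'E'
from h import *
a=np.radians(81.2);ax=np.r_[np.cos(a),np.sin(a),0];n=np.r_[-ax[1],ax[0],0]
s=np.r_[.5502,-.2632,.042]+.016*ax
T=viewer.camera_info("scene")["extrinsics"][:3,3]
for k in(.035,0,-.033):
  p=s+k*ax; v=T-p; v-=ax*(v@ax); v/=np.linalg.norm(v); w=np.cross(ax,v)
  f=lambda q:(proj("scene",q)-[384.6,304.6])*400/120+[400,0]
  print(k,f(p+.013*w),f(p-.013*w),"z+4mm",f(p+.013*w+[0,0,.004]))
E
```

```text
0.035 [551.9852  51.8788] [512.1957  90.6721] z+4mm [553.2346  46.7442]
0 [604.6818 103.9843] [563.7318 143.8049] z+4mm [606.1619  98.9001]
-0.033 [657.197  155.8959] [615.0825 196.742 ] z+4mm [658.9173 150.8714]
```

```bash
python3 - <<'E'
from h import *
from scipy.ndimage import map_coordinates as mc
g=cv2.cvtColor(viewer.snapshot("scene"),cv2.COLOR_RGB2GRAY).astype(float)
a=np.radians(81.2);ax=np.r_[np.cos(a),np.sin(a),0]
s=np.r_[.5502,-.2632,.042]+.016*ax
T=viewer.camera_info("scene")["extrinsics"][:3,3]
t=np.arange(-.022,.0221,.002);print((t*1e3).astype(int))
for k in(.025,.015,.005,-.005,-.015,-.025):
  p=s+k*ax; v=T-p; v-=ax*(v@ax); v/=np.linalg.norm(v); w=np.cross(ax,v)
  q=np.array([proj("scene",p+x*w) for x in t]); print(k,mc(g,[q[:,1],q[:,0]],order=1).astype(int))
print(w)
E
```

```text
[-22 -19 -17 -15 -13 -11  -9  -7  -5  -3  -1   0   2   4   6   8  10  12
  14  16  18  20  22]
0.025 [ 28  30  26  25  34  71  92 113 125 135 145 154 163 165 159 152 141 139
 155 155 153 176 202]
0.015 [ 33  29  31  33  44  71  96 115 127 136 148 156 163 162 158 151 140 145
 166 189 213 211 209]
0.005 [ 32  31  34  31  42  72  97 117 130 139 149 157 163 164 158 149 141 175
 212 211 209 205 196]
-0.005 [ 33  31  31  32  47  80 103 120 130 138 149 158 164 163 157 147 136 171
 204 203 203 205 206]
-0.015 [ 28  31  33  32  40  82 106 123 134 143 151 156 163 163 156 147 132 176
 212 213 213 212 210]
-0.025 [ 33  33  34  35  44  83 109 122 126 119 115 116 116 115 120 120 125 133
 153 168 178 186 193]
[ 0.8486 -0.1314  0.5124]
```

```bash
python3 -c "
from plant import workorder
print(workorder.close_job())"
```

```text
the job is handed in; nothing more can be done
None
```

I fitted the cell in the holder, level in the saddles with its button under the lip and the spring plate in about 4 mm by my estimate, and handed the job in at about 17.5 s; no verdict came back.

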